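# Sort the bench by the plate reader after a run

## Robot

A 6-joint arm with a two-finger parallel gripper is mounted at the origin on the work surface. World frame = base frame: x ahead of the robot, y to its left, z up, the work surface at z = 0. Lengths are in mm, angles in rad, forces in N, time in s.
With the tool pointing down it reaches from about 300 to 875 mm from the base axis. Payload 4.2 kg.
Tool frame: the origin (TCP) lies midway between the tips of the shut fingers; the grasp point (between the pads) lies 19 mm behind it; z points along the fingers, y is the line along which they close (so a half turn about z gives the same grasp; the last joint's range is limited). The gripper opens to 85 mm and grips with 20 to 120 N. Pads are 22 mm wide; open, the fingers measure 114 mm over their backs; the gripper's body (76 mm by 85 mm) begins 54 mm behind the grasp point. The pads swing forward as they close: fully open they stand 13 mm farther back than shut.
Start: joints at [1.087, 0.32, 1.565, -0, 1.257, -0.02], TCP at [257.23, 514.27, 231.338] pointing down, gripper open.
Joint ranges: [-3.11, 3.11], [-0.84, 2.01], [0.21, 2.61], [-1.34, 4.49], [0.05, 2.63], [-2.56, 2.56]. Speed limits (rad/s): [2.57, 2.57, 3.14, 3.14, 3.14, 3.14].

## Interface

Orientations are given as a unit quaternion [x, y, z, w].
In Python, from station import ctrl, camera, get_calibration gives the robot as it stands. The module is installed in compiled form; this text tells all that it offers.
- The arm moves only by the tool move_arm, never from a script. Its argument "steps" is a list of rows, each a list of 3 entries, a list of its own where there are three numbers: the shift along the tool's x, y, z in mm, then the turn, a rotation vector about the tool's x, y, z in rad, then the opening, from 0 (shut) to 1 (fully open). A call has 1 to 12 rows; each row shifts and turns the commanded pose from where the row before left it, along the tool's axes as they then stand; what a row does not reach is not made up. A row lasts 1/12 s, in which the tool goes at most 41.7 mm and 7.16 degrees, less where a joint would pass 70% of its speed; a pose out of reach is approached as far as the arm can. A call is refused whole if a number of a shift passes 41.7 or a number of a turn 0.125, either way. A call with a gripper value outside its range is refused whole. The fingers move at their own pace and stop on an object; "force" is the grip in N (left out, the last holds). Time passes only in rows, so rows that do not move let the fingers close. It gives the time, the measured TCP pose, the force, the opening and the grip force at its end, in the units of the state.
- ctrl.sense(): the state, without advancing time (a new reading comes with each control period).
- camera(name): name is "side" or "top"; returns the picture (480x640x3 uint8, red, green, blue); there is no depth.
- get_calibration(name): a dict with "camera_matrix" (3x3 intrinsics, pixels), "eye" and "attitude" of the camera in the world. Camera axes: x right, y up, looking along -z (the intrinsics and any distortion apply to the point x, -y, -z); pixel columns grow to the right and rows downward; lengths in mm; the calibration is good to about 2 mm. A picture is of the moment at which its call begins. get_calibration takes no time and is no camera call.
- ctrl.sign_off(): hands the job in; it is judged then, once.
The state is a dict: "clock": time; "joint_pos": joint angles; "qd": joint speeds; "tau": joint torques, N m; "eef_pos": TCP position; "tool_rot": TCP orientation; "contact_force": force on the tool from outside, world axes, zero at the start; "torque": the same for the moment, N m; "opening": finger opening in mm; "gripper_force": force on a finger pad.
Only numpy, scipy, OpenCV 4.12 (cv2) and the standard library are available. Lean on these libraries where they do the work, as an engineer would, in place of code of your own. Each camera call takes 0.05 s, during which the arm holds its last target. There are 200 camera calls.

## Task

Clear up after the assay: stand the two brown reagent bottles in the red tray and the two white sample jars in the blue tray, one to each compartment, and lay the green tube box flat in the yellow tray. Set each thing right down on the tray floor, upright, without dropping it or tipping it over, and leave the glass beaker where it stands.

Things in the scene. Friction and masses are not known exactly. Their poses are not given: they have to be found in the camera images.
- bottle_a: Small brown (amber) glass reagent bottle with a black cap and a white label band, full diameter 44 mm up to 55 mm height, then a shoulder to a 28 mm cap; 82 mm tall in all, about 130 g, standing upright, loose. Origin: centre of its underside, z up. One of two alike; either may take either red compartment.
- bottle_b: Small brown (amber) glass reagent bottle with a black cap and a white label band, full diameter 44 mm up to 55 mm height, then a shoulder to a 28 mm cap; 82 mm tall in all, about 130 g, standing upright, loose. Origin: centre of its underside, z up. The other of two alike; either may take either red compartment.
- jar_a: White plastic screw-top sample jar, a straight white cylinder of 50 mm diameter and 60 mm height with a thin grey line below the lid, about 90 g, standing upright, loose. Origin: centre of its underside, z up. One of two alike; either may take either blue compartment.
- jar_b: White plastic screw-top sample jar, a straight white cylinder of 50 mm diameter and 60 mm height with a thin grey line below the lid, about 90 g, standing upright, loose. Origin: centre of its underside, z up. The other of two alike; either may take either blue compartment.
- tube_box: Closed green plastic box for sample tubes with a white label on its lid and a dark seam around it, 46 mm along its x, 84 mm along its y, 46 mm high, about 120 g, lying flat and loose. Its lid does not come off. Origin: centre of its underside, z up.
- red_tray: Red open plastic tray, fixed to the bench, 80 mm along its x by 156 mm along its y, 22 mm high over all; walls and floor 4 mm thick. One 4 mm divider of full height across the middle makes two square compartments 72 mm by 72 mm inside, centred at y = +38 mm and y = -38 mm (x = 0). Origin: centre of its underside, z up; the compartment floors are 4 mm above it. For the brown bottles.
- blue_tray: Blue open plastic tray, fixed to the bench, 80 mm along its x by 156 mm along its y, 22 mm high over all; walls and floor 4 mm thick. One 4 mm divider of full height across the middle makes two square compartments 72 mm by 72 mm inside, centred at y = +38 mm and y = -38 mm (x = 0). Origin: centre of its underside, z up; the compartment floors are 4 mm above it. For the white jars.
- yellow_tray: Yellow open plastic tray without a divider, fixed to the bench, 80 mm along its x by 124 mm along its y, 22 mm high; walls and floor 4 mm thick, so 72 mm by 116 mm inside. Origin: centre of its underside, z up; the inner floor is 4 mm above it. For the green box.
- beaker: Empty clear glass beaker, 54 mm across, 70 mm tall, loose, standing among the things to be sorted. Not to be disturbed. Origin: centre of its underside, z up.
Things that resemble listed ones, but are neither listed nor needed, are in the scene too. Several things look just like the tube_box: the one meant starts farthest to the robot's left. Of the things that look like the red_tray, the larger one is meant.

How it is judged:
By the outcome, as a careful person would: the job done as asked, in the order asked, and still so for the second after the job is handed in, with the robot touching nothing.
It also fails if it takes over 120 s, if anything falls off the work surface, if the arm or the gripper's body presses on something with over 40 N, if the wrist force passes 120 N, or if a joint passes its speed limit or range.

## Working session

There is one attempt and no reset: what is moved stays moved. The work goes in short steps, Python scripts to look and compute and a tool call to move; the robot and the scene stay as the last step left them, time stands still between calls to the robot, and variables do not carry over. Pictures are saved under pics/ and viewed, at most 14 in all, crops included, and the job is handed in when it is done.

Besides the shell and the picture viewer there is one more tool, called in YAML: its name, and indented under it one key for each argument. move_arm: Moves the arm, as the interface text tells. Its arguments: {"type":"object","properties":{"steps":{"type":"array"},"force":{"type":"number"}},"required":["steps"]}

```bash
mkdir -p pics; python3 - <<'E'
from station import ctrl,camera,get_calibration
import cv2
for n in("top","side"):
    im=camera(n); cv2.imwrite(f"pics/{n}0.png",im[:,:,::-1]); print(get_calibration(n))
print(ctrl.sense())
E
```

```text
{'camera_matrix': array([[466.41514096,   0.        , 324.81113741],
       [  0.        , 466.41514096, 236.78619472],
       [  0.        ,   0.        ,   1.        ]]), 'eye': array([ 359.67768333,   56.57721382, 1122.78946836]), 'attitude': array([ 0.03429118, -0.03592504, -0.69659313,  0.71574543])}
{'camera_matrix': array([[594.52840781,   0.        , 325.08113016],
       [  0.        , 594.52840781, 237.12283584],
       [  0.        ,   0.        ,   1.        ]]), 'eye': array([ 108.81042522, -848.91672773,  816.37078872]), 'attitude': array([ 0.43764844, -0.07933573, -0.18404258,  0.87652611])}
{'clock': 0.1, 'joint_pos': array([ 1.08698720e+00,  3.20248759e-01,  1.56553479e+00,  3.74290541e-05,
        1.25740000e+00, -1.99680334e-02]), 'qd': array([-3.10397354e-04, -1.13690346e-03, -3.76948245e-03, -1.33726746e-05,
       -8.31720559e-04, -2.84063448e-04]), 'tau': array([ 1.68727233e-04, -4.16407871e+01, -2.34705466e+01,  4.03603406e-05,
        4.89930972e-03, -2.04503056e-05]), 'eef_pos': array([257.0273697 , 513.89280787, 230.56302588]), 'tool_rot': array([ 2.29852629e-01,  9.73225121e-01, -7.65908761e-04, -2.15488491e-04]), 'contact_force': array([-0.36423877,  0.37353859,  0.98831316]), 'torque': array([ 0.04657623, -0.00252571,  0.01248049]), 'gripper_force': 0.0, 'opening': 85.37898561660057}
```

View pics/top0.png

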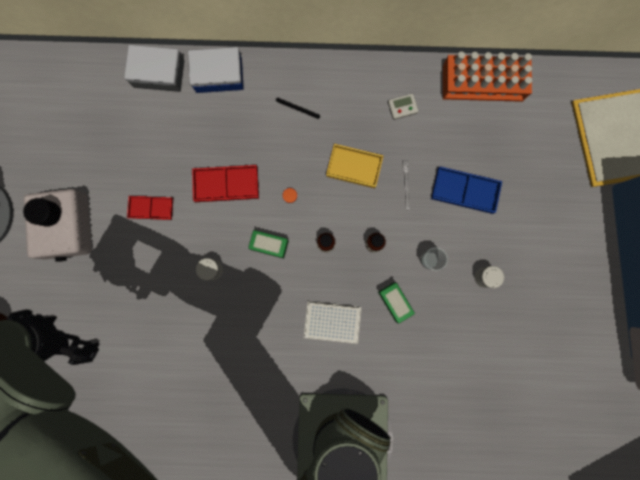

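View pics/side0.png

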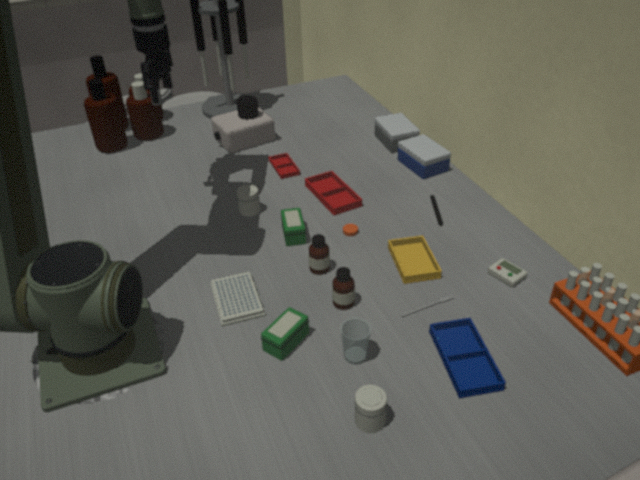

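The top view has image-up = +x and image-left = +y. Pixel positions:
- Bottles: (326,241) and (375,241).
- Jars: (207,268) in shadow, and (491,276).
- Green boxes: (268,243), the leftmost and so the target, and (397,302).
- Beaker: (433,258).
- Large red tray (226,183), blue tray (466,190), yellow tray (355,166).

The side view shows the same set, with only two green boxes.

```bash
cat > h.py <<'E'
import numpy as np,cv2
from station import ctrl,camera,get_calibration
from scipy.spatial.transform import Rotation as R
def ray(n,uv):
    c=get_calibration(n);K=c["camera_matrix"]
    d=np.linalg.inv(K)@[uv[0],uv[1],1.]
    return c["eye"],R.from_quat(c["attitude"]).apply([d[0],-d[1],-d[2]])
def cast(n,uv,z):
    e,d=ray(n,uv);return e+d*(z-e[2])/d[2]
def proj(n,p):
    c=get_calibration(n);q=R.from_quat(c["attitude"]).inv().apply(np.array(p)-c["eye"])
    v=c["camera_matrix"]@[q[0],-q[1],-q[2]];return v[:2]/v[2]
def hsv(im):return cv2.cvtColor(im,cv2.COLOR_RGB2HSV)
RNG=dict(red=((0,170,60),(6,255,255)),blue=((105,150,40),(125,255,255)),yellow=((15,120,80),(30,255,255)),green=((45,100,30),(85,255,255)))
def blobs(im,col,amin=60):
    m=cv2.inRange(hsv(im),*[np.array(x) for x in RNG[col]])
    cs=cv2.findContours(m,cv2.RETR_EXTERNAL,cv2.CHAIN_APPROX_NONE)[0]
    return [c for c in cs if cv2.contourArea(c)>amin]
def rect(n,c,z):
    p=np.array([cast(n,q,z)[:2] for q in c[:,0]],np.float32)
    return cv2.minAreaRect(p)
E
python3 - <<'E'
from h import *
for n in("top","side"):
    im=camera(n)
    for col,z in(("red",22),("blue",22),("yellow",22),("green",46)):
        for c in blobs(im,col):
            print(n,col,cv2.boundingRect(c),np.round(np.concatenate([np.ravel(x) for x in rect(n,c,z)]),2).tolist())
im=camera("top")
for nm,(u,v) in dict(ba=(326,241),bb=(375,241),ja=(207,268),jb=(491,276),bk=(433,258)).items():
    print(nm,[cast("top",(u,v),z)[:2].round(0).tolist() for z in(0,60,82)])
a=[cv2.resize(im[r-26:r+26,c-26:c+26,::-1],None,fx=7,fy=7,interpolation=0) for c,r in((326,241),(375,241),(207,268),(491,276))]
s=camera("side")
b=[cv2.resize(s[r-26:r+26,c-26:c+26,::-1],None,fx=7,fy=7,interpolation=0) for c,r in((319,254),(343,287),(248,200),(370,405))]
o=np.vstack([np.hstack(a),np.hstack(b)]);o=cv2.resize(o,(800,400));cv2.imwrite("pics/c1.png",o)
E
```

```text
top red (128, 197, 44, 22) [528.51, 474.25, 102.53, 49.73, 89.26]
top red (193, 166, 65, 35) [592.45, 298.06, 78.95, 153.02, 4.9]
top blue (432, 168, 69, 45) [592.34, -280.05, 154.23, 78.28, 77.87]
top blue (195, 84, 47, 8) [828.87, 326.47, 11.24, 112.77, 5.89]
top yellow (326, 144, 57, 44) [644.21, -10.31, 123.61, 82.68, 77.77]
top yellow (573, 89, 67, 98) [731.31, -643.86, 219.12, 170.06, 11.31]
top green (380, 283, 34, 40) [321.05, -111.65, 83.31, 45.22, 31.82]
top green (249, 230, 39, 27) [448.11, 186.64, 82.99, 45.15, 76.78]
side red (306, 175, 54, 34) [591.39, 291.81, 81.38, 151.53, 4.42]
side red (271, 156, 27, 19) [527.14, 455.94, 100.99, 49.6, 87.23]
side blue (430, 319, 75, 78) [591.73, -293.03, 165.07, 83.28, 77.47]
side yellow (389, 236, 52, 47) [643.88, -23.44, 142.3, 84.83, 77.78]
side green (263, 341, 21, 18) [283.55, -164.18, 16.08, 51.92, 31.04]
side green (262, 308, 45, 40) [323.49, -124.99, 87.9, 54.6, 30.73]
side green (286, 233, 19, 12) [432.08, 113.18, 31.14, 42.33, 82.88]
side green (282, 209, 23, 26) [448.87, 177.15, 93.28, 45.24, 75.22]
ba [[461.0, 52.0], [456.0, 53.0], [454.0, 53.0]]
bb [[465.0, -66.0], [459.0, -60.0], [457.0, -57.0]]
ja [[389.0, 336.0], [387.0, 321.0], [386.0, 316.0]]
jb [[388.0, -346.0], [386.0, -325.0], [386.0, -317.0]]
bk [[427.0, -207.0], [424.0, -193.0], [422.0, -187.0]]
```

View pics/c1.png

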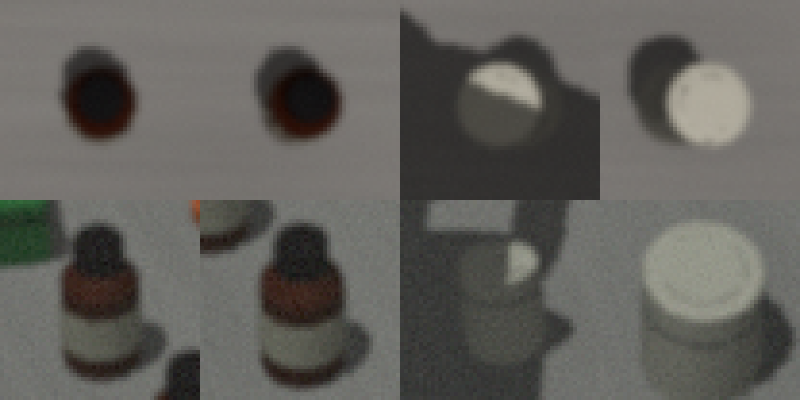

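The crops show both bottles and both jars upright. In the top view the cap centres are about (325.8,240.2) and (376.8,240.2), and the jar lids about (206.5,268.5) and (492.7,276.4). In the side view the columns are 318.5, 342.9, 248.1 and 370.3. I'll check that the two views agree.

```bash
python3 - <<'E'
from h import *
for nm,uv,z in(("ba",(325.8,240.2),82),("bb",(376.8,240.2),82),("ja",(206.5,268.5),60),("jb",(492.7,276.4),60),("beaker",(432.5,257),70)):
    p=cast("top",uv,z);print(nm,p.round(1),proj("side",p).round(1))
    print("   nudge dx+5",proj("side",p+[5,0,0]).round(1))
for nm,p in(("red",(592.5,298,22)),("blue",(592.3,-280,22)),("yel",(644,-10.3,22)),("box",(448,186.6,46))):print(nm,proj("side",p).round(1))
print(R.from_quat(ctrl.sense()["tool_rot"]).as_matrix().round(3))
E
```

```text
ba [455.8  53.1  82. ] [316.1 237.9]
   nudge dx+5 [318.3 237.3]
bb [458.9 -61.1  82. ] [340.5 270.6]
   nudge dx+5 [342.9 269.9]
ja [385.9 322.4  60. ] [245.6 190.1]
   nudge dx+5 [247.6 189.7]
jb [ 385.6 -328.5   60. ] [368.3 395.7]
   nudge dx+5 [371.1 394.6]
beaker [ 425.4 -189.    70. ] [353.2 324.5]
   nudge dx+5 [355.8 323.7]
red [330.2 188.8]
blue [461.1 349.6]
yel [410.5 254.4]
box [290.7 218.8]
[[-0.894  0.447 -0.   ]
 [ 0.447  0.894 -0.   ]
 [ 0.    -0.001 -1.   ]]
```

move_arm:
  steps:
    - [[0,0,0],[0,0,0.123],1]
    - [[0,0,0],[0,0,0.123],1]
    - [[0,0,0],[0,0,0.123],1]
    - [[0,0,0],[0,0,0.123],1]
    - [[0,0,0],[0,0,0.123],1]
    - [[0,0,0],[0,0,0.123],1]
    - [[0,0,0],[0,0,0.123],1]
    - [[0,0,0],[0,0,0.123],1]
    - [[0,0,0],[0,0,0.123],1]
    - [[0,0,0],[0,0,0],1]
  force: 30

```text
clock: 1.13
eef_pos: [257.2, 514.2, 231.3]
tool_rot: [0.708, 0.706, -0.0, 0.0]
contact_force: [1.5, -0.2, -0.1]
opening: 85.4
gripper_force: 0.0
```

move_arm:
  steps:
    - [[-38,17,0],[0,0,0],1]
    - [[-38,17,0],[0,0,0],1]
    - [[-38,17,0],[0,0,0],1]
    - [[-38,17,0],[0,0,0],1]
    - [[-38,17,0],[0,0,0],1]
    - [[-38,17,0],[0,0,0],1]
    - [[-38,17,0],[0,0,0],1]
    - [[-38,17,0],[0,0,0],1]
    - [[-38,17,0],[0,0,0],1]
    - [[-38,17,0],[0,0,0],1]
    - [[-38,17,0],[0,0,0],1]
    - [[-38,17,0],[0,0,0],1]

```text
clock: 2.13
eef_pos: [461.6, 56.2, 231.6]
tool_rot: [0.706, 0.708, 0.0, 0.0]
contact_force: [1.3, 0.9, -0.5]
opening: 85.4
gripper_force: 0.0
```

move_arm:
  steps:
    - [[-5,-3,30],[0,0,0],1]
    - [[0,0,35],[0,0,0],1]
    - [[0,0,35],[0,0,0],1]
    - [[0,0,0],[0,0,0],1]
    - [[0,0,0],[0,0,0],1]

```text
clock: 2.55
eef_pos: [457.4, 53.1, 130.6]
tool_rot: [0.706, 0.708, -0.001, -0.001]
contact_force: [0.2, -1.3, -0.1]
opening: 85.4
gripper_force: 0.0
```

```bash
python3 - <<'E'
from h import *
p=ctrl.sense()["eef_pos"];print(p)
s=camera("side")
print(proj("side",p),proj("side",p+[0,0,10]))
cv2.imwrite("pics/s2.png",cv2.resize(s[180:330,240:440,::-1],(800,600)))
t=camera("top");print(proj("top",p));cv2.imwrite("pics/t2.png",cv2.resize(t[170:320,250:450,::-1],(800,600)))
E
```

```text
[457.35508477  53.1156806  130.61042385]
[316.0350384  218.31694914] [315.87763322 214.20352275]
[325.96544622 237.39271563]
```

View pics/s2.png

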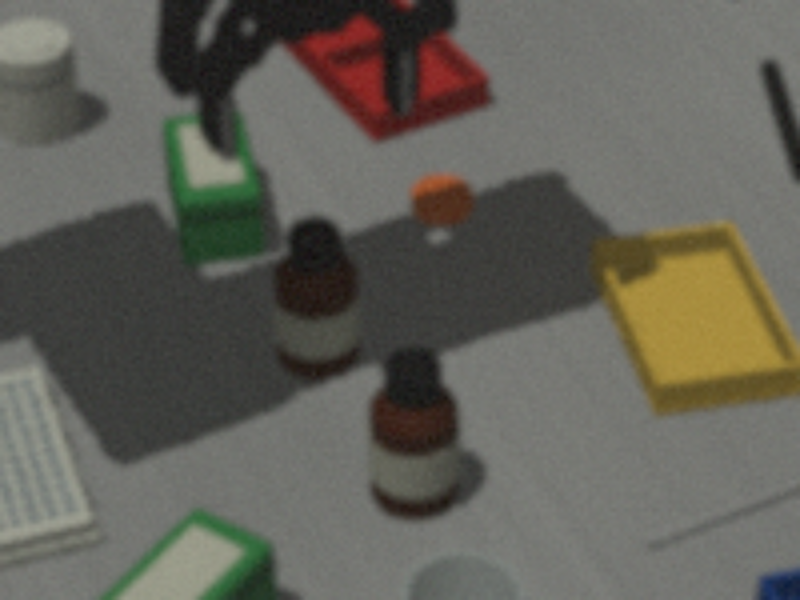

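The crop shows the open fingertips at px (295.5,217.5) and (340.8,208), symmetric over the bottle (cap at px 319). The side camera reads about 2 px high in column, so the top-view positions are good to about 1 mm. I'm descending to grip.

move_arm:
  steps:
    - [[0,-1,35],[0,0,0],1]
    - [[0,0,35],[0,0,0],1]
    - [[0,0,25],[0,0,0],1]
    - [[0,0,16],[0,0,0],1]
    - [[0,0,0],[0,0,0],1]
    - [[0,0,0],[0,0,0],0]
    - [[0,0,0],[0,0,0],0]
    - [[0,0,0],[0,0,0],0]
    - [[0,0,0],[0,0,0],0]
    - [[0,0,0],[0,0,0],0]
    - [[0,0,0],[0,0,0],0]
    - [[0,0,0],[0,0,0],0]

```text
clock: 3.65
eef_pos: [458.3, 53.5, 22.2]
tool_rot: [0.707, 0.707, 0.001, 0.001]
contact_force: [-1.4, -0.0, 6.1]
opening: 43.2
gripper_force: 30.1
```

move_arm:
  steps:
    - [[0,0,0],[0,0,0],0]
    - [[0,0,0],[0,0,0],0]
    - [[0,0,0],[0,0,0],0]

```text
clock: 3.9
eef_pos: [458.4, 53.5, 22.2]
tool_rot: [0.707, 0.707, 0.001, 0.001]
contact_force: [-1.3, 0.4, 6.1]
opening: 43.3
gripper_force: 30.1
```

move_arm:
  steps:
    - [[0,0,-10],[0,0,0],0]
    - [[0,0,-20],[0,0,0],0]
    - [[0,0,-30],[0,0,0],0]
    - [[0,0,-30],[0,0,0],0]
    - [[10,5,-20],[0,0,0],0]
    - [[20,10,-10],[0,0,0],0]
    - [[30,15,0],[0,0,0],0]
    - [[30,15,0],[0,0,0],0]
    - [[30,15,0],[0,0,0],0]
    - [[30,15,0],[0,0,0],0]
    - [[30,15,0],[0,0,0],0]
    - [[30,15,0],[0,0,0],0]

```text
clock: 4.9
eef_pos: [562.7, 264.8, 141.3]
tool_rot: [0.707, 0.707, 0.001, 0.0]
contact_force: [0.1, 0.2, -1.2]
opening: 42.7
gripper_force: 31.3
```

move_arm:
  steps:
    - [[30,10,0],[0,0,0],0]
    - [[25,5,0],[0,0,0],0]
    - [[12,3,0],[0,0,0],0]
    - [[5,0,0],[0,0,0],0]
    - [[0,0,0],[0,0,0],0]
    - [[0,0,0],[0,0,0],0]
    - [[0,0,0],[0,0,0],0]

```text
clock: 5.48
eef_pos: [579.9, 333.7, 140.6]
tool_rot: [0.707, 0.707, -0.0, 0.0]
contact_force: [0.1, 1.1, -2.1]
opening: 42.9
gripper_force: 31.3
```

move_arm:
  steps:
    - [[2,10.5,20],[0,0,0],0]
    - [[0,0,30],[0,0,0],0]
    - [[0,0,30],[0,0,0],0]
    - [[0,0,20],[0,0,0],0]
    - [[0,0,8],[0,0,0],0]
    - [[0,0,2],[0,0,0],0]
    - [[0,0,1],[0,0,0],0]
    - [[0,0,0],[0,0,0],0]
    - [[0,0,0],[0,0,0],0]

```text
clock: 6.23
eef_pos: [591.8, 337.7, 31.3]
tool_rot: [0.707, 0.707, 0.002, 0.0]
contact_force: [-0.6, -0.5, -0.5]
opening: 43.2
gripper_force: 31.3
```

```bash
python3 - <<'E'
from h import *
s=camera("side")
cv2.imwrite("pics/s3.png",cv2.resize(s[110:230,250:410,::-1],(800,600)))
E
```

```text
(no output)
```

View pics/s3.png

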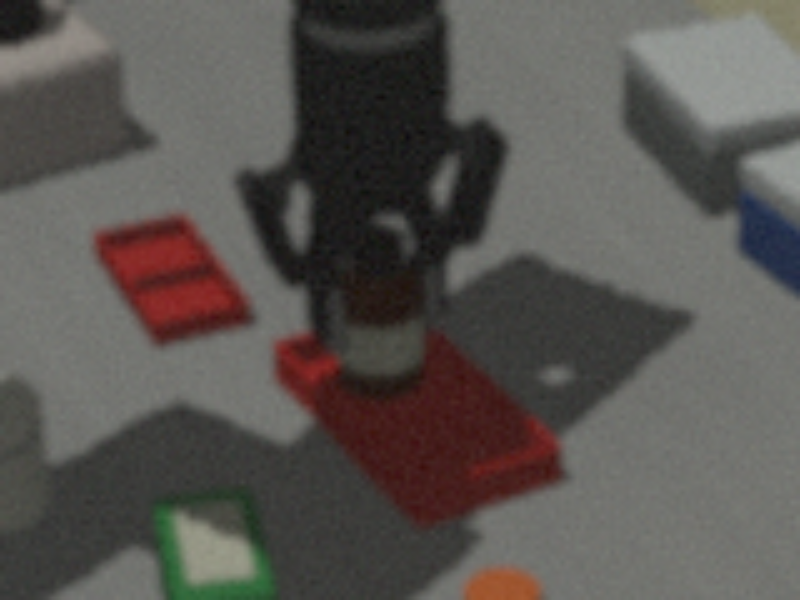

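The crop shows the bottle upright inside the far red compartment at px (326,180), a few mm above the floor. I'm lowering slowly to contact.

move_arm:
  steps:
    - [[0,0,2],[0,0,0],0]
    - [[0,0,1],[0,0,0],0]
    - [[0,0,1],[0,0,0],0]
    - [[0,0,0],[0,0,0],0]
    - [[0,0,0],[0,0,0],0]

```text
clock: 6.7
eef_pos: [590.9, 337.4, 26.3]
tool_rot: [0.707, 0.707, 0.0, 0.0]
contact_force: [-1.4, -0.4, 4.5]
opening: 42.9
gripper_force: 31.8
```

move_arm:
  steps:
    - [[0,0,1],[0,0,0],0]
    - [[0,0,0],[0,0,0],0]
    - [[0,0,0],[0,0,0],0]

```text
clock: 6.95
eef_pos: [590.9, 337.5, 26.2]
tool_rot: [0.707, 0.707, 0.001, 0.0]
contact_force: [-2.9, -1.1, 9.3]
opening: 42.7
gripper_force: 32.3
```

move_arm:
  steps:
    - [[0,0,0],[0,0,0],0.6]
    - [[0,0,0],[0,0,0],0.7]
    - [[0,0,0],[0,0,0],1]
    - [[0,0,0],[0,0,0],1]
    - [[0,0,0],[0,0,0],1]
    - [[0,0,-20],[0,0,0],1]
    - [[0,0,-40],[0,0,0],1]
    - [[0,0,-40],[0,0,0],1]
    - [[0,0,-20],[0,0,0],1]
    - [[-20,-7,0],[0,0,0],1]
    - [[-38,-13,0],[0,0,0],1]
    - [[-38,-13,0],[0,0,0],1]

```text
clock: 7.95
eef_pos: [557.5, 241.1, 144.5]
tool_rot: [0.706, 0.708, 0.001, 0.0]
contact_force: [0.3, -1.6, -0.1]
opening: 85.5
gripper_force: 0.0
```

move_arm:
  steps:
    - [[-38,-13,0],[0,0,0],1]
    - [[-38,-13,0],[0,0,0],1]
    - [[-38,-13,0],[0,0,0],1]
    - [[-38,-13,0],[0,0,0],1]
    - [[-38,-13,0],[0,0,0],1]
    - [[-38,-13,0],[0,0,0],1]
    - [[-38,-13,0],[0,0,0],1]
    - [[-30,-6,0],[0,0,0],1]
    - [[0,0,0],[0,0,0],1]
    - [[0,0,0],[0,0,0],1]

```text
clock: 8.78
eef_pos: [460.5, -56.0, 144.4]
tool_rot: [0.708, 0.706, 0.0, 0.0]
contact_force: [0.1, 1.0, -0.9]
opening: 85.4
gripper_force: 0.0
```

move_arm:
  steps:
    - [[-5,0,30],[0,0,0],1]
    - [[0,0,35],[0,0,0],1]
    - [[0,0,35],[0,0,0],1]
    - [[0,0,23],[0,0,0],1]
    - [[0,0,0],[0,0,0],1]
    - [[0,0,0],[0,0,0],0]
    - [[0,0,0],[0,0,0],0]
    - [[0,0,0],[0,0,0],0]
    - [[0,0,0],[0,0,0],0]
    - [[0,0,0],[0,0,0],0]
    - [[0,0,0],[0,0,0],0]
    - [[0,0,0],[0,0,0],0]

```text
clock: 9.78
eef_pos: [461.9, -59.6, 23.0]
tool_rot: [0.707, 0.707, 0.001, 0.001]
contact_force: [-0.3, 1.3, 7.5]
opening: 42.8
gripper_force: 30.8
```

move_arm:
  steps:
    - [[0,0,0],[0,0,0],0]
    - [[0,0,0],[0,0,0],0]
    - [[0,0,-10],[0,0,0],0]
    - [[0,0,-20],[0,0,0],0]
    - [[0,0,-30],[0,0,0],0]
    - [[0,0,-30],[0,0,0],0]
    - [[0,0,-20],[0,0,0],0]
    - [[0,0,-10],[0,0,0],0]
    - [[0,0,0],[0,0,0],0]

```text
clock: 10.53
eef_pos: [462.5, -60.0, 144.5]
tool_rot: [0.707, 0.707, 0.002, 0.003]
contact_force: [0.6, 0.1, -1.6]
opening: 42.7
gripper_force: 31.3
```

move_arm:
  steps:
    - [[10,5,0],[0,0,0],0]
    - [[20,9,0],[0,0,0],0]
    - [[30,12,0],[0,0,0],0]
    - [[30,12,0],[0,0,0],0]
    - [[30,12,0],[0,0,0],0]
    - [[30,12,0],[0,0,0],0]
    - [[30,12,0],[0,0,0],0]
    - [[30,12,0],[0,0,0],0]
    - [[30,12,0],[0,0,0],0]
    - [[30,12,0],[0,0,0],0]
    - [[30,12,0],[0,0,0],0]
    - [[15,8,0],[0,0,0],0]

```text
clock: 11.53
eef_pos: [590.7, 259.6, 139.2]
tool_rot: [0.706, 0.708, -0.0, -0.001]
contact_force: [-0.6, -0.5, -1.0]
opening: 43.0
gripper_force: 31.2
```

move_arm:
  steps:
    - [[5,5,0],[0,0,0],0]
    - [[0,0,0],[0,0,0],0]
    - [[0,0,0],[0,0,0],0]
    - [[0,0,0],[0,0,0],0]

```text
clock: 11.87
eef_pos: [594.9, 259.0, 140.6]
tool_rot: [0.707, 0.707, -0.001, -0.0]
contact_force: [0.1, 0.0, -1.8]
opening: 42.8
gripper_force: 31.2
```

move_arm:
  steps:
    - [[1,2,20],[0,0,0],0]
    - [[0,0,30],[0,0,0],0]
    - [[0,0,30],[0,0,0],0]
    - [[0,0,20],[0,0,0],0]
    - [[0,0,8],[0,0,0],0]
    - [[0,0,2],[0,0,0],0]
    - [[0,0,1],[0,0,0],0]
    - [[0,0,1],[0,0,0],0]
    - [[0,0,1],[0,0,0],0]
    - [[0,0,0],[0,0,0],0]
    - [[0,0,0],[0,0,0],0]

```text
clock: 12.78
eef_pos: [598.2, 261.5, 29.3]
tool_rot: [0.707, 0.707, 0.001, 0.0]
contact_force: [0.4, -0.4, -1.5]
opening: 43.1
gripper_force: 31.2
```

move_arm:
  steps:
    - [[0,0,1],[0,0,0],0]
    - [[0,0,0],[0,0,0],0]
    - [[0,0,0],[0,0,0],0]

```text
clock: 13.03
eef_pos: [597.7, 261.3, 27.4]
tool_rot: [0.707, 0.707, 0.0, 0.0]
contact_force: [0.6, 0.3, -1.9]
opening: 42.8
gripper_force: 31.2
```

move_arm:
  steps:
    - [[0,0,1],[0,0,0],0]
    - [[0,0,0],[0,0,0],0]
    - [[0,0,0],[0,0,0],0]

```text
clock: 13.28
eef_pos: [597.8, 261.4, 27.0]
tool_rot: [0.707, 0.707, 0.0, 0.0]
contact_force: [-1.8, -0.4, 4.7]
opening: 43.1
gripper_force: 31.7
```

move_arm:
  steps:
    - [[0,0,0.5],[0,0,0],0]
    - [[0,0,0],[0,0,0],0]
    - [[0,0,0],[0,0,0],0]

```text
clock: 13.53
eef_pos: [597.8, 261.4, 27.0]
tool_rot: [0.707, 0.707, 0.0, 0.0]
contact_force: [-2.7, -0.9, 6.5]
opening: 42.6
gripper_force: 32.1
```

move_arm:
  steps:
    - [[0,0,0],[0,0,0],0.6]
    - [[0,0,0],[0,0,0],0.7]
    - [[0,0,0],[0,0,0],1]
    - [[0,0,0],[0,0,0],1]
    - [[0,0,0],[0,0,0],1]
    - [[0,0,-20],[0,0,0],1]
    - [[0,0,-40],[0,0,0],1]
    - [[0,0,-40],[0,0,0],1]
    - [[0,0,-20],[0,0,0],1]
    - [[6,-20,0],[0,0,0],1]
    - [[9,-30,0],[0,0,0],1]
    - [[9,-30,0],[0,0,0],1]

```text
clock: 14.53
eef_pos: [517.4, 285.2, 146.1]
tool_rot: [0.708, 0.707, 0.001, 0.0]
contact_force: [-0.0, 0.7, 0.5]
opening: 85.3
gripper_force: 0.0
```

move_arm:
  steps:
    - [[9,-30,0],[0,0,0],1]
    - [[9,-30,0],[0,0,0],1]
    - [[9,-30,0],[0,0,0],1]
    - [[8,-30,0],[0,0,0],1]
    - [[2,-10,0],[0,0,0],1]
    - [[0,0,0],[0,0,0],1]
    - [[0,0,0],[0,0,0],1]

```text
clock: 15.12
eef_pos: [388.4, 322.6, 146.1]
tool_rot: [0.707, 0.708, 0.001, 0.0]
contact_force: [-0.1, 0.5, 0.3]
opening: 85.8
gripper_force: 0.0
```

```bash
python3 - <<'E'
from h import *
p=ctrl.sense()["eef_pos"];print(p)
s=camera("side")
print(proj("side",p+[0,0,12]))
cv2.imwrite("pics/s4.png",cv2.resize(s[110:260,200:400,::-1],(800,600)))
E
```

```text
[388.42425149 322.59185314 146.12947944]
[242.20212534 153.25016648]
```

View pics/s4.png

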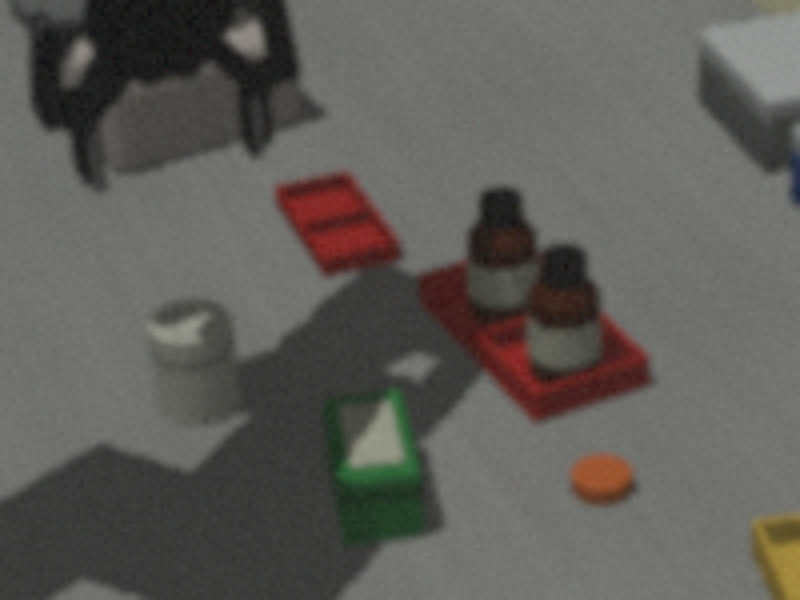

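The crop shows both bottles upright in the red compartments, px (325,173) and (341,188). The gripper (tips mid px 244) is over the jar (px 248.5), which agrees once perspective is allowed for.

move_arm:
  steps:
    - [[0,0,30],[0,0,0],1]
    - [[0,0,35],[0,0,0],1]
    - [[0,0,35],[0,0,0],1]
    - [[0,0,24],[0,0,0],1]
    - [[0,0,0],[0,0,0],1]
    - [[0,0,0],[0,0,0],0]
    - [[0,0,0],[0,0,0],0]
    - [[0,0,0],[0,0,0],0]
    - [[0,0,0],[0,0,0],0]
    - [[0,0,0],[0,0,0],0]
    - [[0,0,0],[0,0,0],0]
    - [[0,0,0],[0,0,0],0]

```text
clock: 16.17
eef_pos: [389.3, 323.2, 23.7]
tool_rot: [0.707, 0.707, 0.002, 0.0]
contact_force: [0.8, -0.8, 6.8]
opening: 49.1
gripper_force: 31.6
```

move_arm:
  steps:
    - [[0,0,0],[0,0,0],0]
    - [[0,0,0],[0,0,0],0]
    - [[0,0,-10],[0,0,0],0]
    - [[0,0,-20],[0,0,0],0]
    - [[0,0,-30],[0,0,0],0]
    - [[0,0,-30],[0,0,0],0]
    - [[0,0,-20],[0,0,0],0]
    - [[0,0,-10],[0,0,0],0]
    - [[0,0,0],[0,0,0],0]

```text
clock: 16.92
eef_pos: [388.6, 323.1, 144.5]
tool_rot: [0.707, 0.707, 0.003, 0.0]
contact_force: [-1.2, -0.5, -1.1]
opening: 49.4
gripper_force: 31.4
```

move_arm:
  steps:
    - [[-10,4,0],[0,0,0],0]
    - [[-20,8,0],[0,0,0],0]
    - [[-30,11,0],[0,0,0],0]
    - [[-30,11,0],[0,0,0],0]
    - [[-30,11,0],[0,0,0],0]
    - [[-30,11,0],[0,0,0],0]
    - [[-30,11,0],[0,0,0],0]
    - [[-30,11,0],[0,0,0],0]
    - [[-30,11,0],[0,0,0],0]
    - [[-30,11,0],[0,0,0],0]
    - [[-30,11,0],[0,0,0],0]
    - [[-30,11,0],[0,0,0],0]

```text
clock: 17.92
eef_pos: [508.3, -10.0, 139.7]
tool_rot: [0.707, 0.707, -0.002, -0.002]
contact_force: [0.8, 0.9, -0.5]
opening: 49.5
gripper_force: 31.4
```

move_arm:
  steps:
    - [[-30,11,0],[0,0,0],0]
    - [[-30,11,0],[0,0,0],0]
    - [[-30,11,0],[0,0,0],0]
    - [[-30,11,0],[0,0,0],0]
    - [[-30,11,0],[0,0,0],0]
    - [[-30,11,0],[0,0,0],0]
    - [[-30,11,0],[0,0,0],0]
    - [[-18,9,0],[0,0,0],0]
    - [[-8,5,0],[0,0,0],0]
    - [[0,0,0],[0,0,0],0]
    - [[0,0,0],[0,0,0],0]
    - [[0,0,0],[0,0,0],0]

```text
clock: 18.92
eef_pos: [599.6, -242.3, 140.9]
tool_rot: [0.707, 0.707, -0.0, -0.001]
contact_force: [0.5, 0.5, -2.0]
opening: 49.5
gripper_force: 31.4
```

move_arm:
  steps:
    - [[0,2,20],[0,0,0],0]
    - [[0,0,30],[0,0,0],0]
    - [[0,0,30],[0,0,0],0]
    - [[0,0,20],[0,0,0],0]
    - [[0,0,8],[0,0,0],0]
    - [[0,0,1],[0,0,0],0]
    - [[0,0,0],[0,0,0],0]
    - [[0,0,0],[0,0,0],0]

```text
clock: 19.58
eef_pos: [603.8, -243.7, 34.6]
tool_rot: [0.707, 0.707, 0.001, 0.001]
contact_force: [-0.9, -0.3, -0.3]
opening: 49.2
gripper_force: 31.4
```

```bash
python3 - <<'E'
from h import *
s=camera("side")
cv2.imwrite("pics/s5.png",cv2.resize(s[270:420,370:570,::-1],(800,600)))
E
```

```text
(no output)
```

View pics/s5.png

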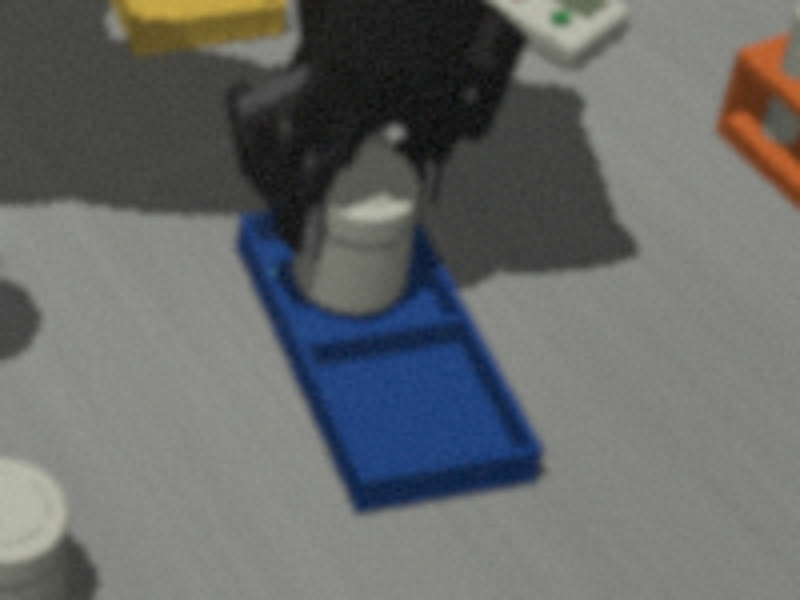

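The jar is centred in the upper blue compartment, base near px (458,343), a few mm above the floor. I'm lowering it.

move_arm:
  steps:
    - [[0,0,2],[0,0,0],0]
    - [[0,0,1],[0,0,0],0]
    - [[0,0,1],[0,0,0],0]
    - [[0,0,0],[0,0,0],0]
    - [[0,0,0],[0,0,0],0]

```text
clock: 20.05
eef_pos: [602.7, -243.8, 28.8]
tool_rot: [0.707, 0.707, 0.0, -0.0]
contact_force: [0.9, -0.0, 0.1]
opening: 49.7
gripper_force: 31.4
```

move_arm:
  steps:
    - [[0,0,1],[0,0,0],0]
    - [[0,0,0],[0,0,0],0]
    - [[0,0,0],[0,0,0],0]

```text
clock: 20.3
eef_pos: [602.8, -243.8, 27.8]
tool_rot: [0.707, 0.707, 0.0, 0.0]
contact_force: [-0.6, -0.0, -0.4]
opening: 49.0
gripper_force: 31.5
```

move_arm:
  steps:
    - [[0,0,1],[0,0,0],0]
    - [[0,0,0],[0,0,0],0]
    - [[0,0,0],[0,0,0],0]

```text
clock: 20.55
eef_pos: [602.9, -243.9, 27.7]
tool_rot: [0.707, 0.707, 0.0, 0.0]
contact_force: [-1.5, 1.0, 5.0]
opening: 49.3
gripper_force: 31.8
```

move_arm:
  steps:
    - [[0,0,0],[0,0,0],0.65]
    - [[0,0,0],[0,0,0],0.75]
    - [[0,0,0],[0,0,0],1]
    - [[0,0,0],[0,0,0],1]
    - [[0,0,0],[0,0,0],1]
    - [[0,0,-20],[0,0,0],1]
    - [[0,0,-40],[0,0,0],1]
    - [[0,0,-40],[0,0,0],1]
    - [[0,0,-20],[0,0,0],1]
    - [[-8,-20,0],[0,0,0],1]
    - [[-12,-30,0],[0,0,0],1]
    - [[-12,-30,0],[0,0,0],1]

```text
clock: 21.55
eef_pos: [522.4, -275.7, 147.1]
tool_rot: [0.706, 0.708, 0.0, 0.001]
contact_force: [0.3, -0.6, -0.1]
opening: 85.4
gripper_force: 0.0
```

move_arm:
  steps:
    - [[-12,-30,0],[0,0,0],1]
    - [[-12,-30,0],[0,0,0],1]
    - [[-12,-30,0],[0,0,0],1]
    - [[-12,-30,0],[0,0,0],1]
    - [[-4,-15,0],[0,0,0],1]
    - [[0,0,0],[0,0,0],1]
    - [[0,0,0],[0,0,0],1]

```text
clock: 22.13
eef_pos: [387.5, -328.0, 147.0]
tool_rot: [0.708, 0.706, 0.0, 0.0]
contact_force: [0.3, -0.8, 1.0]
opening: 85.7
gripper_force: 0.0
```

move_arm:
  steps:
    - [[0,0,30],[0,0,0],1]
    - [[0,0,35],[0,0,0],1]
    - [[0,0,35],[0,0,0],1]
    - [[0,0,25],[0,0,0],1]
    - [[0,0,0],[0,0,0],1]
    - [[0,0,0],[0,0,0],0]
    - [[0,0,0],[0,0,0],0]
    - [[0,0,0],[0,0,0],0]
    - [[0,0,0],[0,0,0],0]
    - [[0,0,0],[0,0,0],0]
    - [[0,0,0],[0,0,0],0]
    - [[0,0,0],[0,0,0],0]

```text
clock: 23.13
eef_pos: [389.2, -328.7, 23.7]
tool_rot: [0.707, 0.707, 0.0, 0.002]
contact_force: [1.6, 1.9, 5.9]
opening: 49.0
gripper_force: 31.6
```

move_arm:
  steps:
    - [[0,0,0],[0,0,0],0]
    - [[0,0,0],[0,0,0],0]
    - [[0,0,-10],[0,0,0],0]
    - [[0,0,-20],[0,0,0],0]
    - [[0,0,-30],[0,0,0],0]
    - [[0,0,-30],[0,0,0],0]
    - [[0,0,-20],[0,0,0],0]
    - [[0,0,-10],[0,0,0],0]
    - [[0,0,0],[0,0,0],0]

```text
clock: 23.88
eef_pos: [388.7, -328.6, 144.6]
tool_rot: [0.707, 0.707, 0.0, 0.003]
contact_force: [0.1, 0.5, -0.4]
opening: 49.5
gripper_force: 31.3
```

move_arm:
  steps:
    - [[1,10,0],[0,0,0],0]
    - [[1,20,0],[0,0,0],0]
    - [[2,30,0],[0,0,0],0]
    - [[2,30,0],[0,0,0],0]
    - [[2,30,0],[0,0,0],0]
    - [[2,30,0],[0,0,0],0]
    - [[1,30,0],[0,0,0],0]
    - [[0,13,0],[0,0,0],0]
    - [[0,5,0],[0,0,0],0]
    - [[0,0,0],[0,0,0],0]
    - [[0,0,0],[0,0,0],0]

```text
clock: 24.8
eef_pos: [584.6, -316.2, 140.1]
tool_rot: [0.707, 0.707, -0.001, -0.002]
contact_force: [0.7, 0.1, 0.6]
opening: 49.3
gripper_force: 31.4
```

move_arm:
  steps:
    - [[-1,1,20],[0,0,0],0]
    - [[0,0,30],[0,0,0],0]
    - [[0,0,30],[0,0,0],0]
    - [[0,0,20],[0,0,0],0]
    - [[0,0,8],[0,0,0],0]
    - [[0,0,2],[0,0,0],0]
    - [[0,0,1],[0,0,0],0]
    - [[0,0,1],[0,0,0],0]
    - [[0,0,0],[0,0,0],0]
    - [[0,0,0],[0,0,0],0]

```text
clock: 25.63
eef_pos: [587.4, -318.1, 31.3]
tool_rot: [0.707, 0.707, 0.0, 0.001]
contact_force: [-0.8, 0.1, -0.9]
opening: 49.4
gripper_force: 31.4
```

```bash
python3 - <<'E'
from h import *
s=camera("side")
cv2.imwrite("pics/s6.png",cv2.resize(s[270:420,370:570,::-1],(800,600)))
E
```

```text
(no output)
```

View pics/s6.png

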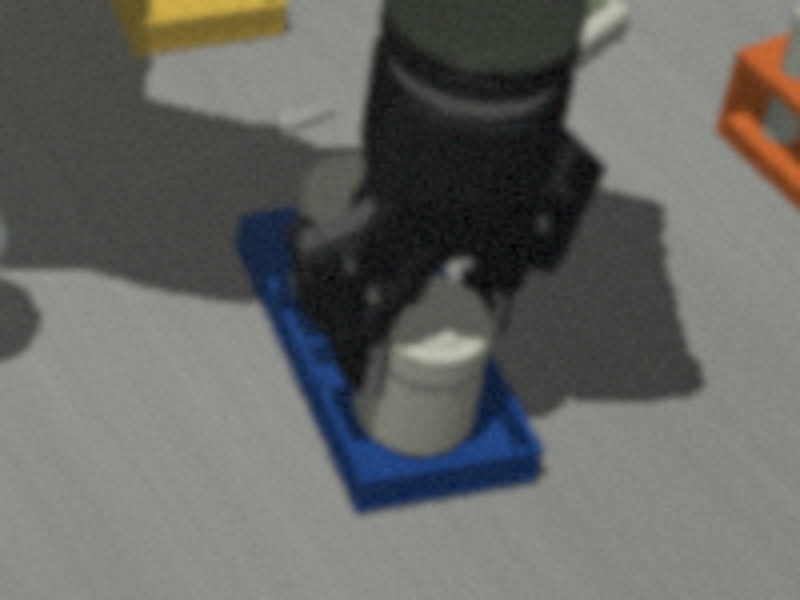

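The second jar is in the lower blue compartment, base near px (474,379), and the first jar is still upright behind it. I'm lowering to contact.

move_arm:
  steps:
    - [[0,0,1],[0,0,0],0]
    - [[0,0,1],[0,0,0],0]
    - [[0,0,0.5],[0,0,0],0]
    - [[0,0,0],[0,0,0],0]
    - [[0,0,0],[0,0,0],0]

```text
clock: 26.1
eef_pos: [586.9, -317.7, 27.8]
tool_rot: [0.707, 0.707, 0.0, 0.0]
contact_force: [-1.3, 1.1, 2.3]
opening: 49.5
gripper_force: 31.7
```

move_arm:
  steps:
    - [[0,0,1],[0,0,0],0]
    - [[0,0,0],[0,0,0],0]
    - [[0,0,0],[0,0,0],0]

```text
clock: 26.35
eef_pos: [586.9, -317.7, 27.8]
tool_rot: [0.707, 0.707, 0.0, 0.0]
contact_force: [-2.6, 2.2, 9.1]
opening: 49.5
gripper_force: 32.2
```

move_arm:
  steps:
    - [[0,0,0],[0,0,0],0.65]
    - [[0,0,0],[0,0,0],0.75]
    - [[0,0,0],[0,0,0],1]
    - [[0,0,0],[0,0,0],1]
    - [[0,0,0],[0,0,0],1]
    - [[0,0,-20],[0,0,0],1]
    - [[0,0,-40],[0,0,0],1]
    - [[0,0,-40],[0,0,0],1]
    - [[0,0,-20],[0,0,0],1]
    - [[20,-6,0],[0,0,0],1]
    - [[36,-10,0],[0,0,0],1]
    - [[36,-10,0],[0,0,0],1]

```text
clock: 27.35
eef_pos: [560.5, -225.6, 146.5]
tool_rot: [0.708, 0.706, 0.0, 0.001]
contact_force: [-0.4, -0.0, -0.8]
opening: 85.4
gripper_force: 0.0
```

move_arm:
  steps:
    - [[36,-10,0],[0,0,0],1]
    - [[36,-10,0],[0,0,0],1]
    - [[36,-10,0],[0,0,0],1]
    - [[36,-10,0],[0,0,0],1]
    - [[36,-10,0],[0,0,0],1]
    - [[36,-10,0],[0,0,0],1]
    - [[36,-10,0],[0,0,0],1]
    - [[36,-10,0],[0,0,0],1]
    - [[36,-10,0],[0,0,0],1]
    - [[36,-10,0],[0,0,0],1]
    - [[36,-10,0],[0,0,0],1]
    - [[16,-2,0],[0,0,0],1]

```text
clock: 28.35
eef_pos: [447.1, 189.6, 146.4]
tool_rot: [0.706, 0.708, 0.0, -0.001]
contact_force: [-0.4, -1.0, -0.1]
opening: 85.3
gripper_force: 0.0
```

move_arm:
  steps:
    - [[0,0,0],[0,0,0.115],1]
    - [[0,0,0],[0,0,0.115],1]
    - [[0,0,0],[0,0,0],1]
    - [[0,0,0],[0,0,0],1]

```text
clock: 28.68
eef_pos: [448.7, 186.3, 146.2]
tool_rot: [0.783, 0.623, -0.0, -0.0]
contact_force: [-0.1, 0.7, -0.5]
opening: 85.5
gripper_force: 0.0
```

```bash
python3 - <<'E'
from h import *
p=ctrl.sense()["eef_pos"];print(p,R.from_quat(ctrl.sense()["tool_rot"]).as_matrix().round(3))
s=camera("side")
print(proj("side",p+[0,0,12]))
cv2.imwrite("pics/s7.png",cv2.resize(s[130:310,200:440,::-1],(800,600)))
E
```

```text
[448.66784153 186.31941105 146.24502348] [[ 0.225  0.974 -0.   ]
 [ 0.974 -0.225  0.   ]
 [-0.    -0.    -1.   ]]
[287.98644318 175.75911548]
```

View pics/s7.png

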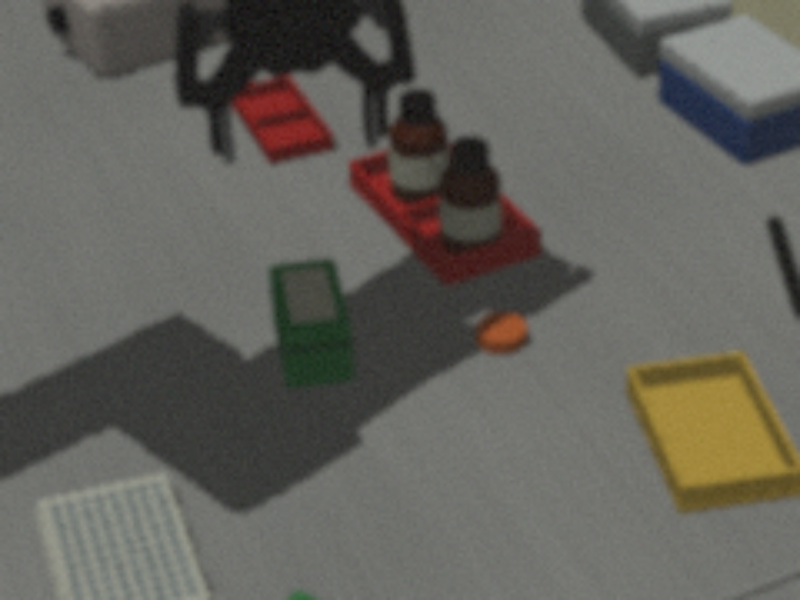

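The gripper is over the green box: tips mid px 289.4, box top px (293,220). The red-tray bottles still stand. I'm descending to grip with the tips about 20 mm up, so they clear the yellow tray wall later.

move_arm:
  steps:
    - [[0,0,30],[0,0,0],1]
    - [[0,0,35],[0,0,0],1]
    - [[0,0,35],[0,0,0],1]
    - [[0,0,26],[0,0,0],1]
    - [[0,0,0],[0,0,0],1]
    - [[0,0,0],[0,0,0],0]
    - [[0,0,0],[0,0,0],0]
    - [[0,0,0],[0,0,0],0]
    - [[0,0,0],[0,0,0],0]
    - [[0,0,0],[0,0,0],0]
    - [[0,0,0],[0,0,0],0]
    - [[0,0,0],[0,0,0],0]

```text
clock: 29.73
eef_pos: [450.2, 186.8, 22.2]
tool_rot: [0.784, 0.621, 0.002, 0.001]
contact_force: [-0.0, -0.2, 7.0]
opening: 45.6
gripper_force: 32.7
```

move_arm:
  steps:
    - [[0,0,0],[0,0,0],0]
    - [[0,0,0],[0,0,0],0]
    - [[0,0,-10],[0,0,0],0]
    - [[0,0,-20],[0,0,0],0]
    - [[0,0,-30],[0,0,0],0]
    - [[0,0,-30],[0,0,0],0]
    - [[0,0,-20],[0,0,0],0]
    - [[0,0,-10],[0,0,0],0]
    - [[0,0,0],[0,0,0],0]

```text
clock: 30.48
eef_pos: [450.4, 187.0, 143.6]
tool_rot: [0.783, 0.621, 0.004, 0.001]
contact_force: [-0.0, 0.8, -1.1]
opening: 45.7
gripper_force: 31.8
```

move_arm:
  steps:
    - [[-6,10,0],[0,0,0],0]
    - [[-13,20,0],[0,0,0],0]
    - [[-19,30,0],[0,0,0],0]
    - [[-19,30,0],[0,0,0],0]
    - [[-19,30,0],[0,0,0],0]
    - [[-19,30,0],[0,0,0],0]
    - [[-19,30,0],[0,0,0],0]
    - [[-19,30,0],[0,0,0],0]
    - [[-11,17,0],[0,0,0],0]
    - [[-4,7,0],[0,0,-0.017],0]
    - [[0,0,0],[0,0,0],0]
    - [[0,0,0],[0,0,0],0]

```text
clock: 31.48
eef_pos: [642.1, -12.0, 138.4]
tool_rot: [0.779, 0.627, -0.001, -0.001]
contact_force: [-0.1, 0.8, -1.4]
opening: 45.5
gripper_force: 31.8
```

move_arm:
  steps:
    - [[0,0,30],[0,0,0],0]
    - [[0,0,30],[0,0,0],0]
    - [[0,0,15],[0,0,0],0]
    - [[0,0,0],[0,0,0],0]
    - [[0,0,0],[0,0,0],0]

```text
clock: 31.9
eef_pos: [641.7, -10.5, 64.5]
tool_rot: [0.778, 0.628, -0.001, -0.001]
contact_force: [-0.4, 0.1, -0.5]
opening: 45.8
gripper_force: 31.7
```

```bash
python3 - <<'E'
from h import *
s=camera("side")
cv2.imwrite("pics/s8.png",cv2.resize(s[170:320,330:530,::-1],(800,600)))
E
```

```text
(no output)
```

View pics/s8.png

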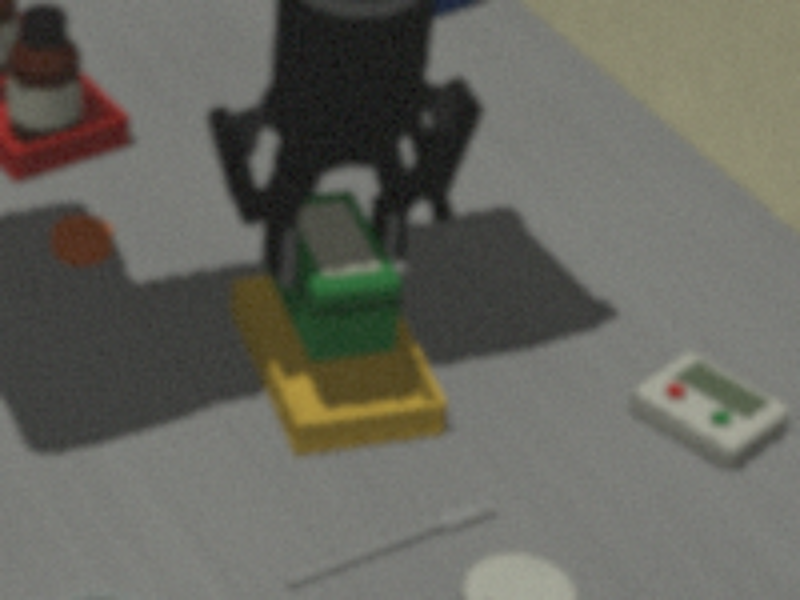

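The box is over the yellow tray, parallel with it and centred to a few mm, front bottom edge near px (418,257). I'm adding +3 mm in x and lowering.

move_arm:
  steps:
    - [[1,3,8],[0,0,0],0]
    - [[0,0,15],[0,0,0],0]
    - [[0,0,8],[0,0,0],0]
    - [[0,0,2],[0,0,0],0]
    - [[0,0,1],[0,0,0],0]
    - [[0,0,0],[0,0,0],0]
    - [[0,0,0],[0,0,0],0]

```text
clock: 32.53
eef_pos: [646.5, -10.8, 32.0]
tool_rot: [0.778, 0.628, 0.001, 0.0]
contact_force: [0.2, -0.5, -1.3]
opening: 45.5
gripper_force: 31.8
```

move_arm:
  steps:
    - [[0,0,1],[0,0,0],0]
    - [[0,0,1],[0,0,0],0]
    - [[0,0,0],[0,0,0],0]
    - [[0,0,0],[0,0,0],0]

```text
clock: 32.87
eef_pos: [646.0, -10.8, 29.4]
tool_rot: [0.778, 0.628, 0.0, -0.0]
contact_force: [-0.5, -0.3, -2.2]
opening: 45.4
gripper_force: 31.8
```

move_arm:
  steps:
    - [[0,0,1],[0,0,0],0]
    - [[0,0,1],[0,0,0],0]
    - [[0,0,0.5],[0,0,0],0]
    - [[0,0,0],[0,0,0],0]
    - [[0,0,0],[0,0,0],0]

```text
clock: 33.28
eef_pos: [645.9, -10.8, 26.7]
tool_rot: [0.778, 0.628, -0.0, -0.0]
contact_force: [0.3, 0.3, -1.8]
opening: 45.5
gripper_force: 31.8
```

move_arm:
  steps:
    - [[0,0,1],[0,0,0],0]
    - [[0,0,0],[0,0,0],0]
    - [[0,0,0],[0,0,0],0]

```text
clock: 33.53
eef_pos: [646.1, -10.9, 26.3]
tool_rot: [0.778, 0.628, 0.0, 0.0]
contact_force: [-1.3, 0.8, 2.4]
opening: 45.4
gripper_force: 32.2
```

move_arm:
  steps:
    - [[0,0,0.5],[0,0,0],0]
    - [[0,0,0],[0,0,0],0]
    - [[0,0,0],[0,0,0],0.6]
    - [[0,0,0],[0,0,0],0.7]
    - [[0,0,0],[0,0,0],1]
    - [[0,0,0],[0,0,0],1]
    - [[0,0,0],[0,0,0],1]
    - [[0,0,-20],[0,0,0],1]
    - [[0,0,-40],[0,0,0],1]
    - [[0,0,-40],[0,0,0],1]
    - [[0,0,-40],[0,0,0],1]
    - [[0,0,-20],[0,0,0],1]

```text
clock: 34.53
eef_pos: [648.0, -10.9, 190.9]
tool_rot: [0.778, 0.628, 0.003, 0.003]
contact_force: [1.1, 0.5, -0.2]
opening: 85.5
gripper_force: 0.0
```

move_arm:
  steps:
    - [[0,-35,-15],[0,0,0],1]
    - [[0,-35,0],[0,0,0],1]
    - [[0,-35,0],[0,0,0],1]
    - [[0,-35,0],[0,0,0],1]
    - [[0,-35,0],[0,0,0],1]
    - [[0,-35,0],[0,0,0],1]
    - [[0,0,0],[0,0,0],1]
    - [[0,0,0],[0,0,0],1]
    - [[0,0,0],[0,0,0],1]

```text
clock: 35.28
eef_pos: [441.6, 33.6, 200.8]
tool_rot: [0.778, 0.628, 0.001, 0.001]
contact_force: [0.1, 0.2, 0.8]
opening: 85.4
gripper_force: 0.0
```

```bash
python3 - <<'E'
from h import *
s=camera("side");t=camera("top")
cv2.imwrite("pics/s9.png",s[:,:,::-1]);cv2.imwrite("pics/t9.png",t[:,:,::-1])
print(ctrl.sense()["contact_force"],ctrl.sense()["clock"])
E
```

```text
[-0.64963009 -0.51558643 -0.45404364] 35.3833
```

View pics/s9.png

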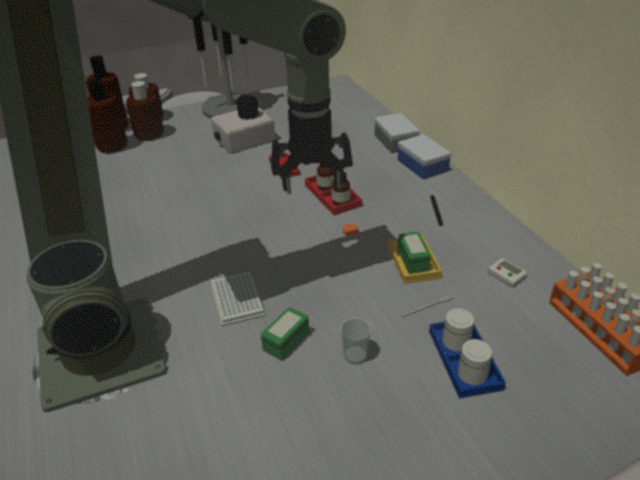

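View pics/t9.png

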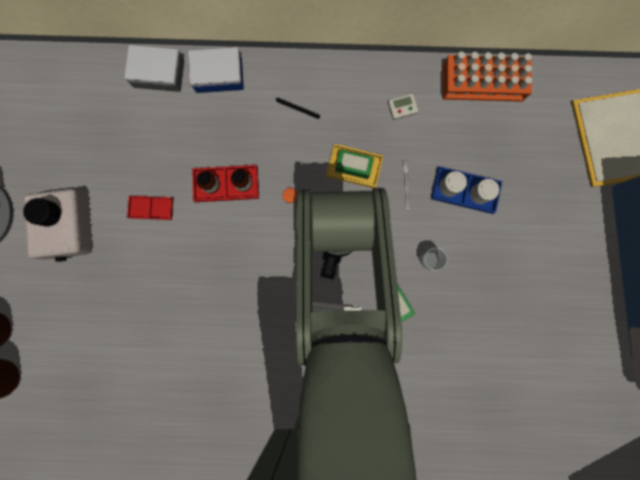

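All five items are in place. In the top view the bottles are at (207,181) and (240,179), the jars at (455,182) and (487,190), and the box lies flat at (355,163). The beaker is untouched at (433,258), and the robot touches nothing.

```bash
python3 -c "
from station import ctrl
print(ctrl.sign_off())"
```

```text
the job is handed in; nothing more can be done
None
```

The job is handed in at about 35 s: both bottles stand in the red tray, both jars in the blue tray, the green box lies flat in the yellow tray, and the beaker was left where it stood.

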